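# Bolt the valuables chest shut

### The arm

A 7-joint arm with a two-finger parallel gripper is mounted at the origin on the work surface. World frame = base frame: x ahead of the robot, y to its left, z up, the work surface at z = 0. Lengths are in m, angles in rad, forces in N, time in s.
With the tool pointing down it reaches from about 0.4 to 0.85 m from the base axis. Payload 10.4 kg.
Tool frame: the origin (TCP) lies midway between the tips of the shut fingers; the grasp point (between the pads) lies 19 mm behind it (r.grasp_offset is the distance from the TCP to the grasp point, in m); z points along the fingers, y is the line along which they close (so a half turn about z gives the same grasp; the last joint's range is limited). The gripper opens to 87 mm and grips with 3 to 60 N. Pads are 19 mm wide; open, the fingers measure 117 mm over their backs; the gripper's body (75 mm by 190 mm) begins 51 mm behind the grasp point.
Start: joints at [1.158, 0.332, -0.065, 1.46, 0.022, 1.35, -0.088], TCP at [0.238, -0.578, 0.223] pointing down, gripper open.
Joint ranges: [-2.6, 2.6], [-0.5, 2.12], [-1.47, 1.34], [0.16, 2.42], [-1.27, 4.41], [0.06, 2.06], [-2.6, 2.6]. Speed limits (rad/s): [2.22, 2.22, 2.79, 2.79, 3.14, 3.14, 3.14].

### API

Orientations are given as a unit quaternion [x, y, z, w].
In Python, from bench import r gives the robot as it stands.
- The arm moves only by the tool drive_tool, never from a script. Its argument "moves" is a list that holds one entry, the list of rows, each a list of 7 numbers: the shift along the tool's x, y, z in m, then the turn, a rotation vector about the tool's x, y, z in rad, then the opening, from 0 (shut) to 1 (fully open). In form: [[[tx, ty, tz, ax, ay, az, jaw], ...]]. A call has 1 to 10 rows; each row shifts and turns the commanded pose from where the row before left it, along the tool's axes as they then stand; what a row does not reach is not made up. A row lasts 1/10 s, in which the tool goes at most 50 mm and 8.59 degrees, less where a joint would pass 70% of its speed; a pose out of reach is approached as far as the arm can. A call is refused whole if a number of a shift passes 0.05 or a number of a turn 0.15, either way. A call with a gripper value outside its range is refused whole. The fingers move at their own pace and stop on an object; "squeeze" is the grip in N (left out, the last holds). Time passes only in rows, so rows that do not move let the fingers close. It gives the time, the measured TCP pose, the force, the opening and the grip force at its end, in the units of the state.
- r.read_state(): the state, without advancing time (a new reading comes with each control period).
- r.camera(name): name is "scene" or "top" or "wrist"; returns the picture (400x640x3 uint8, red, green, blue); there is no depth.
- r.camera_info(name): a dict with "mtx" (3x3 intrinsics, pixels), "k1" (the pictures are not rectified: a ray, as slopes to the right and down, at radius r is drawn at 1 + k1 r^2 times it, then the intrinsics apply), "rvec" (rotation vector, rad) and "tvec" (3), from world to camera coordinates, as OpenCV has them; the wrist camera has in their place "T_tool_cam" (4x4, takes a point from camera to tool coordinates, whose origin is the TCP and whose axes are the flange's). Camera axes: x right, y down, z forward; pixel columns grow to the right and rows downward; lengths in m; the calibration is good to about 2 mm. A picture is of the moment at which its call begins: read the wrist's pose just before it. camera_info takes no time and is no camera call.
- r.close_job(): hands the job in; it is judged then, once.
Trained networks look in the newest picture that a camera, given by its name, has taken for a name from the list of things; names that differ only in an ending like _2 or _b are one class to them, and where a whole thing is asked for, a point or a joint stands for the part that bears it (a point fixed in the world has none). Each returns a list of dicts, best first, with "conf" (0 to 1); they miss things now and then, are a little off and sometimes report something else, mostly with a low value. They report only what shows in the picture. A call takes as long as a camera call.
- r.find_in(camera, query): "bbox" ([left, top, right, bottom] in pixels, round what is visible of it).
- r.place_of(camera, query): "at" ([column, row] in pixels: a listed point, or the origin of a listed thing).
The state is a dict: "time": time; "joint_positions": joint angles; "joint_vel": joint speeds; "joint_torque": joint torques, N m; "ee_pos": TCP position; "eef_rot": TCP orientation; "ft_force": force on the tool from outside, world axes, zero at the start; "torque": the same for the moment, N m; "width": finger opening in m; "grip_force": force on a finger pad.
Only numpy, scipy, OpenCV 4.12 (cv2) and the standard library are available. Lean on these libraries where they do the work, as an engineer would, in place of code of your own. Each camera call takes 0.05 s, during which the arm holds its last target. There are 200 camera calls.

### The job

Lock the grey valuables chest on the packing bench: with one fingertip press the spring catch (the long flat pad on the lid) down and keep it down, while the other fingertip pushes the bolt's upright lug along until the bolt is fully home in its keeper. Then let go and move clear, so that the catch springs up again and locks the bolt. Do not let the catch come up while the bolt is on its way, do not pick anything up, and leave the tape roll, marker, carton and spray bottle where they are.

Things in the scene. Friction and masses are not known exactly. Their poses are not given: they have to be found in the camera images.
- chest: Fixed low steel chest, 280 (x) x 340 (y) x 90 mm high, lid already shut. Origin: centre of its underside on the bench; z up. The bolt lies on the lid along the chest's y axis at chest x = +29 mm and slides towards chest +y, into a keeper (a staple) on the rim strip. The catch pad lies alongside it at chest x = -29 mm. All else on the lid near them (bolt bar, its guides and notched strip) stays below 25 mm over the lid
- pad_top (a point): Spring catch: flat oblong steel pad, 30 mm wide (chest x) and 104 mm long (chest y), parallel to the bolt, 58 mm to the side of it. This point: centre of its top face, 36 mm above the lid when up; axes as the chest's. It moves straight down 10 mm at most; starts to move at about 2.5 N and takes 6 N fully down. Pressed anywhere on its top it sinks evenly, and a fingertip may slide along it
- lug_face (a point): Upright steel lug on the bolt, 36 mm wide (chest x), 10 mm thick (chest y), from 16 to 52 mm above the lid. This point: middle of its broad face on the chest -y side, the face to push, 38 mm above the lid. Moves with the bolt; at the start it is about 10 mm to the chest -y side of the middle of the catch pad. Behind it (chest -y) the space above the bar is free for 50 mm, up to a guide
- catch (a joint): How far the catch is pressed down, in m: 0 up, 0.010 fully down. Below about 0.006 its tongue stands in a notch of the bolt and blocks it; there is a notch at the start, one half-way and one at the end of the bolt's travel
- bolt (a joint): How far the bolt has slid towards chest +y, in m: 0 open (it starts within 2 mm of it), 0.042 fully home against its stop. Friction 2 N when the catch is held down. Only from about 0.040 on can the catch spring up behind it
- tape_roll: Bystander: clear tape roll lying flat on the lid, 60 mm across, 24 mm high. Origin: centre of its underside
- marker: Bystander: marker pen lying on the lid, 120 mm long, 18 mm thick, along its own x. Origin: middle, underside
- carton: Bystander: small brown carton on the bench beside the chest, 75 x 55 x 60 mm. Origin: centre of its underside
- spray: Bystander: white bottle on the bench beside the chest, 48 mm across, 120 mm high. Origin: centre of its underside

How it is judged:
On the way, in this order (a step that is already met when the one before it is completed fails the run):
1. a fingertip holds the catch down while the bolt is still open (value of joint catch above 0.006 m and value of joint bolt below 0.006 m and contact force between the fingers and catch_c0 above 0.5 N), for 0.05 s.
2. the fingers slide the bolt while still holding the catch down (value of joint catch above 0.0055 m and value of joint bolt between 0.012 and 0.038 m and contact force between the fingers and catch_c0 above 0.5 N and contact force between the fingers and bolt_c0 above 0.3 N), for 0.03 s.
3. the bolt is fully home with the catch still held down (value of joint bolt above 0.0395 m and value of joint catch above 0.0055 m), for 0.05 s.
At the end, for the whole second after the job is handed in: The bolt is home (slid at least 38.5 of 42 mm), the catch has sprung up (within 2 mm of its top position) and locks it, and the four bystanders are within 20 mm of where they stood (value of joint bolt above 0.0385 m and value of joint catch below 0.002 m and distance of each of tape_roll, marker, carton, spray from where it was at the start of the episode below 0.02 m); the robot touches nothing.
It fails at once if the catch came up while the bolt was on its way (value of joint bolt between 0.008 and 0.037 m and value of joint catch below 0.004 m).
It fails at once if a bystander was lifted, carried or pushed away (distance of any of tape_roll, marker, carton, spray from where it was at the start of the episode above 0.02 m).
It also fails if it takes over 40 s, if anything falls off the work surface, if the arm or the gripper's body presses on something with over 40 N, if the wrist force passes 120 N, or if a joint passes its speed limit or range.

## Working session

There is one attempt and no reset: what is moved stays moved. The work goes in short steps, Python scripts to look and compute and a tool call to move; the robot and the scene stay as the last step left them, time stands still between calls to the robot, and variables do not carry over. Pictures are saved under pics/ and viewed, at most 10 in all, crops included, and the job is handed in when it is done.

Besides the shell and the picture viewer there is one more tool, called after "Emit:" by a JSON object that holds its "op" and its "data", one argument or row to a line. drive_tool: Moves the arm, as the interface text tells. Its arguments: {"type":"object","properties":{"moves":{"type":"array"},"squeeze":{"type":"number"}},"required":["moves"]}

```bash
mkdir -p pics
cat > h.py <<'E'
import numpy as np, cv2
from bench import r
from scipy.spatial.transform import Rotation as R
def ray(cam,px,st=None):
    i=r.camera_info(cam); K=np.array(i["mtx"])
    d=cv2.undistortPoints(np.array([[px]],float),K,np.array([i["k1"],0,0,0,0.]))[0,0] 
    d=np.array([d[0],d[1],1.])
    if "T_tool_cam" in i:
        T=np.array(i["T_tool_cam"]); Rw=R.from_quat(st["eef_rot"]).as_matrix()
        return Rw@T[:3,3]+np.array(st["ee_pos"]), Rw@T[:3,:3]@d
    M=cv2.Rodrigues(np.array(i["rvec"],float))[0]
    return -M.T@np.array(i["tvec"]).ravel(), M.T@d
def at_z(cam,px,z,st=None):
    o,d=ray(cam,px,st); return o+d*(z-o[2])/d[2]
def tri(rays):
    A=0;b=0
    for o,d in rays:
        d=d/np.linalg.norm(d);P=np.eye(3)-np.outer(d,d);A=A+P;b=b+P@o
    return np.linalg.solve(A,b)
E
python3 - <<'E'
from h import *
s=r.read_state(); print(s)
H=dict(chest=0,pad_top=.126,lug_face=.128,tape_roll=.09,marker=.09,carton=0,spray=0)
for c in ("top","scene"):
    im=r.camera(c); cv2.imwrite(f"pics/{c}0.png",im[...,::-1])
    for q,z in H.items():
        for p in r.place_of(c,q)[:2]: print(c,q,np.round(p["at"],1),round(p["conf"],2),at_z(c,p["at"],z).round(4))
E
```

```text
{'time': 0.0, 'joint_positions': array([ 1.1583925 ,  0.33285648, -0.06467047,  1.46093391,  0.02159738,
        1.34990912, -0.08852207]), 'joint_vel': array([-0.00023947,  0.00080361, -0.00028094, -0.00086006,  0.00126633,
       -0.00111641, -0.00059322]), 'joint_torque': array([-1.99937790e-04, -6.23272634e+01,  2.39177572e-02, -3.89900208e+01,
       -6.15097792e-02,  3.98573920e-02,  1.07886663e-04]), 'ee_pos': array([ 0.23733595, -0.5777654 ,  0.22176702]), 'eef_rot': array([ 9.81069305e-01,  1.93655676e-01, -1.72440337e-04, -6.84468239e-04]), 'ft_force': array([0.04663838, 1.04134942, 0.38172255]), 'torque': array([ 0.00140977, -0.01556759, -0.04030108]), 'grip_force': 0.0, 'width': 0.08745168304371219}
top pad_top [334.7 226.1] 0.97 [0.5058 0.0063 0.126 ]
top lug_face [345.6 207.1] 0.74 [ 0.5497 -0.0175  0.128 ]
top tape_roll [294.5 242.8] 0.69 [0.4645 0.0989 0.09  ]
top marker [331.8 164.9] 0.9 [0.6532 0.0149 0.09  ]
top marker [253.1 153.2] 0.22 [0.6776 0.2065 0.09  ]
top carton [249.6 157. ] 0.93 [0.6859 0.2319 0.    ]
scene chest [297.3 220.7] 0.59 [0.5474 0.0249 0.    ]
scene pad_top [285.2 168.7] 0.81 [0.5097 0.0125 0.126 ]
scene lug_face [274.8 180.4] 0.82 [ 0.5538 -0.0189  0.128 ]
scene tape_roll [314.4 168.6] 0.57 [0.472  0.0901 0.09  ]
scene marker [301.7 219.6] 0.87 [0.6543 0.015  0.09  ]
scene carton [401.1 243. ] 0.72 [0.6903 0.2275 0.    ]
scene spray [197.8 221.2] 0.69 [ 0.479  -0.2083  0.    ]
```

Run:
```python
import cv2
a=cv2.imread("pics/top0.png")[110:290,220:430]; b=cv2.imread("pics/scene0.png")[110:290,150:450]
cv2.imwrite("pics/a.png",cv2.resize(a,None,fx=3.3,fy=3.3,interpolation=2)); cv2.imwrite("pics/b.png",cv2.resize(b,None,fx=2.6,fy=2.6,interpolation=2))
```

```text
(no output)
```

View pics/a.png

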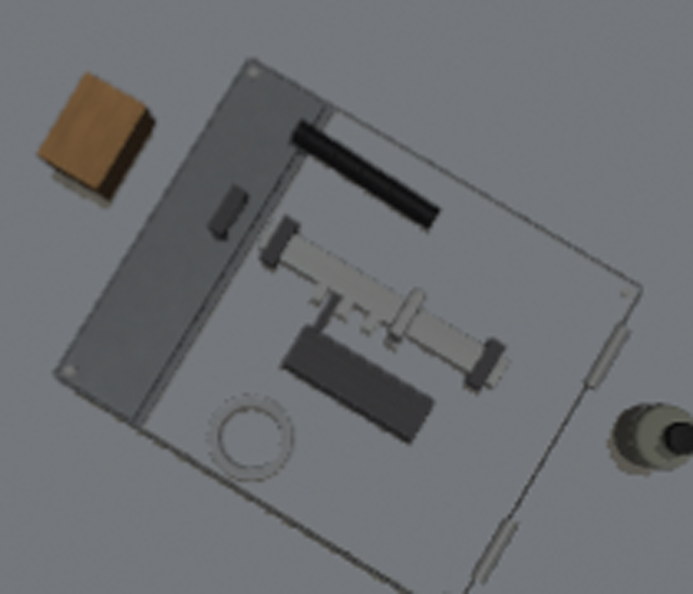

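View pics/b.png

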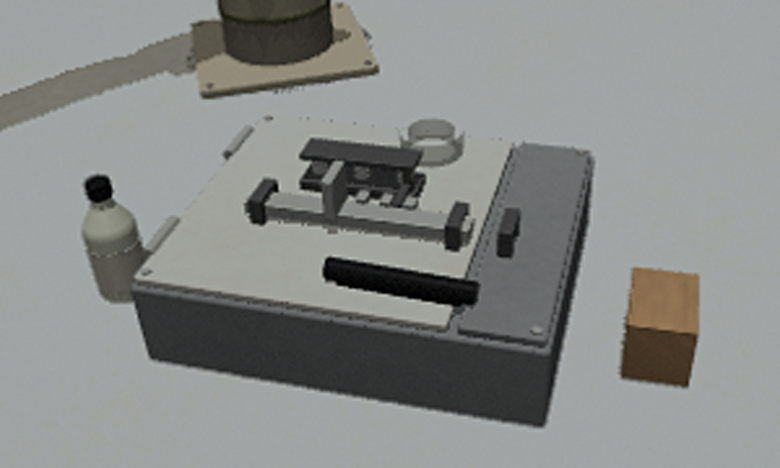

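```bash
cat >> h.py <<'E'
def plan(p,yaw,st=None):
    st=st or r.read_state(); C=R.from_quat(st["eef_rot"])
    # turn first (tool frame), then shift in turned frame
    T=R.from_euler("z",yaw)*R.from_rotvec([np.pi,0,0])
    print("t",round(st["time"],2),"pos",np.round(st["ee_pos"],4),"turn",(C.inv()*T).as_rotvec().round(4),"shift after turn",T.inv().apply(np.array(p)-st["ee_pos"]).round(4),"shift before",C.inv().apply(np.array(p)-st["ee_pos"]).round(4),"w",st["width"],"F",np.round(st["ft_force"],1))
E
python3 - <<'E'
from h import *
f=lambda x,y:at_z("top",(x/3.3+220-.35,y/3.3+110-.35),.09)
A,B,C=f(250,60),f(640,288),f(57,375)
d=A-B; e=A-C
print(A,B,C,np.linalg.norm(d),np.linalg.norm(e),np.degrees([np.arctan2(d[1],d[0]),np.arctan2(e[1],e[0])]), "centre",(B+C)/2)
print(r.camera_info("wrist"))
plan((.50,-.04,.36),np.radians(60))
E
```

```text
[0.74285367 0.10558921 0.09      ] [ 0.58081361 -0.18234138  0.09      ] [0.50673235 0.23815586 0.09      ] 0.33039522589567505 0.2707899540990689 [ 60.63028927 -29.31135686] centre [0.54377298 0.02790724 0.09      ]
{'mtx': array([[317.02130279,   0.        , 318.63324705],
       [  0.        , 317.02130279, 206.24921605],
       [  0.        ,   0.        ,   1.        ]]), 'k1': -0.009298927457111368, 'T_tool_cam': array([[ 6.71769275e-04, -9.56922947e-01, -2.90341218e-01,
         7.95496117e-02],
       [ 9.99999770e-01,  6.69676294e-04,  1.06566020e-04,
         3.32449305e-05],
       [ 9.24591608e-05, -2.90341223e-01,  9.56923176e-01,
        -1.61358569e-01],
       [ 0.00000000e+00,  0.00000000e+00,  0.00000000e+00,
         1.00000000e+00]])}
t 0.8 pos [ 0.2375 -0.5781  0.2226] turn [ 2.000e-04  0.000e+00 -6.574e-01] shift after turn [ 0.5973 -0.0418 -0.1374] shift before [ 0.4473 -0.398  -0.1374] w 0.08706230131144264 F [-0.2  0.2 -0.1]
```

Emit:
{"op": "drive_tool", "data": {
  "moves": [
    [[0.0,0.0,-0.04,0,0,0,0.5],[0.01,-0.01,-0.04,0,0,0,0.5],[0.034,-0.03,-0.01,0,0,0,0.5],[0.034,-0.03,-0.01,0,0,0,0.5],[0.034,-0.03,-0.01,0,0,0,0.5],[0.034,-0.03,-0.01,0,0,0,0.5],[0.034,-0.03,-0.01,0,0,0,0.5],[0.034,-0.03,-0.005,0,0,0,0.5],[0.034,-0.03,0,0,0,0,0.5],[0.034,-0.03,0,0,0,0,0.5]]
  ]
}}

```text
time: 1.8
ee_pos: [0.4039, -0.2379, 0.358]
eef_rot: [0.981, 0.194, 0.0, 0.001]
ft_force: [1.4, -0.2, -0.8]
width: 0.0435
grip_force: 0.0
```

```bash
python3 -c "
from h import *
plan((.50,-.04,.36),np.radians(60.5))"
```

```text
t 1.8 pos [ 0.4039 -0.2379  0.358 ] turn [ 0.0013  0.     -0.6662] shift after turn [ 0.2196 -0.0138 -0.002 ] shift before [ 0.1641 -0.1466 -0.0021] w 0.04351148129551053 F [ 1.4 -0.2 -0.8]
```

Emit:
{"op": "drive_tool", "data": {
  "moves": [
    [[0,0,0,0,0,-0.133,0.5],[0,0,0,0,0,-0.133,0.5],[0,0,0,0,0,-0.133,0.5],[0,0,0,0,0,-0.133,0.5],[0,0,0,0,0,-0.133,0.5],[0.044,-0.003,0,0,0,0,0.5],[0.044,-0.003,0,0,0,0,0.5],[0.044,-0.003,0,0,0,0,0.5],[0.044,-0.003,0,0,0,0,0.5],[0.044,-0.003,0,0,0,0,0.5]]
  ]
}}

```text
time: 2.8
ee_pos: [0.4993, -0.0393, 0.3579]
eef_rot: [0.864, 0.503, 0.0, 0.0]
ft_force: [1.1, -0.4, -1.2]
width: 0.0434
grip_force: 0.0
```

Run:
```python
from h import *
plan((.50,-.04,.36),np.radians(60.5))
s=r.read_state(); im=r.camera("wrist"); cv2.imwrite("pics/w0.png",im[...,::-1])
for q,z in dict(pad_top=.126,lug_face=.128,chest=0).items():
    for p in r.place_of("wrist",q)[:2]: print(q,np.round(p["at"],1),round(p["conf"],2),at_z("wrist",p["at"],z,s).round(4))
```

```text
t 2.8 pos [ 0.4993 -0.0393  0.3579] turn [ 0.001  -0.     -0.0015] shift after turn [-0.0003  0.001  -0.0021] shift before [-0.0003  0.001  -0.0021] w 0.04341506042347774 F [ 1.1 -0.4 -1.2]
pad_top [300.6 132.4] 0.56 [0.5069 0.0183 0.126 ]
lug_face [346.3 141.5] 0.71 [ 0.5499 -0.0184  0.128 ]
chest [320.9 109.8] 0.84 [0.5421 0.0286 0.    ]
```

View pics/w0.png

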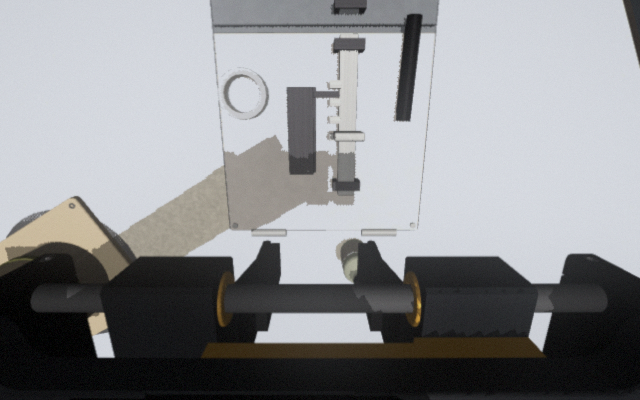

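Run:
```python
from h import *
s=r.read_state()
a=np.radians(60.5); Y=np.array([np.cos(a),np.sin(a)]); X=np.array([Y[1],-Y[0]])
def c(n,p,z):
    q=at_z("wrist",p,z,s); print(n,q.round(4),"chestxy-rel-TCP",np.round([(q[:2]-s["ee_pos"][:2])@X,(q[:2]-s["ee_pos"][:2])@Y],4))
for n,p in dict(padTL=(287.5,87.5),padTR=(316,87.5),padBL=(289,174),padBR=(316,174)).items(): c(n,p,.126)
c("lugL",(329,136),.142);c("lugR",(365,136),.142)
c("padnet",(300.6,132.4),.126);c("lugnet",(346.3,141.5),.128)
c("boltN",(349,52),.11);c("boltS",(346,180),.11)
c("rimN",(214,33),.09);c("rimS",(228,228),.09);c("RN",(436,33),.09);c("RS",(418,228),.09)
im=cv2.imread("pics/w0.png")[75:205,265:385]
cv2.imwrite("pics/w0c.png",cv2.resize(im,None,fx=4.5,fy=4.5,interpolation=cv2.INTER_CUBIC))
```

```text
padTL [0.5187 0.0692 0.126 ] chestxy-rel-TCP [-0.0366  0.1048]
padTR [0.5477 0.0529 0.126 ] chestxy-rel-TCP [-0.0034  0.1049]
padBL [ 0.4678 -0.0193  0.126 ] chestxy-rel-TCP [-0.0374  0.0027]
padBR [ 0.4973 -0.036   0.126 ] chestxy-rel-TCP [-0.0035  0.0027]
lugL [ 0.5343 -0.0017  0.142 ] chestxy-rel-TCP [0.0118 0.0508]
lugR [ 0.5708 -0.0223  0.142 ] chestxy-rel-TCP [0.0537 0.0509]
padnet [0.5062 0.0176 0.126 ] chestxy-rel-TCP [-0.0221  0.0538]
lugnet [ 0.5493 -0.0189  0.128 ] chestxy-rel-TCP [0.0333 0.0432]
boltN [0.6013 0.069  0.11  ] chestxy-rel-TCP [0.0353 0.1453]
boltS [ 0.5261 -0.0649  0.11  ] chestxy-rel-TCP [ 0.0358 -0.0083]
rimN [0.4713 0.1704 0.09  ] chestxy-rel-TCP [-0.1278  0.1695]
rimS [ 0.3438 -0.0483  0.09  ] chestxy-rel-TCP [-0.131  -0.0836]
RN [0.7066 0.0379 0.09  ] chestxy-rel-TCP [0.1423 0.1701]
RS [ 0.583  -0.1831  0.09  ] chestxy-rel-TCP [ 0.1436 -0.0831]
```

View pics/w0c.png

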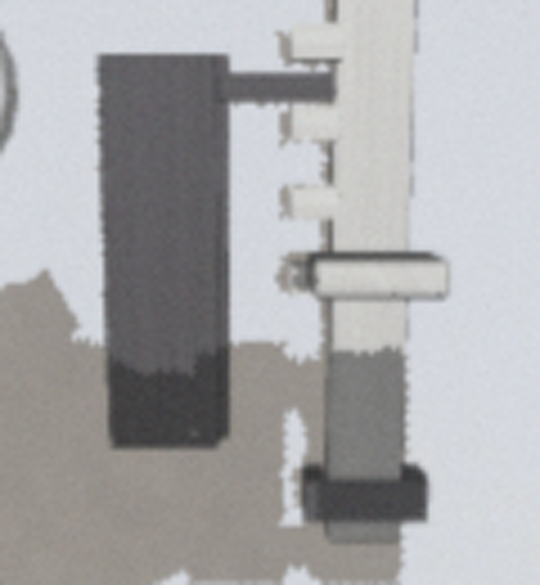

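The pad's top face spans cols 288–315, rows 87–174. The lug's top is cols 334–364 with its −y edge at row 141. Relative to the TCP, the pad centre is at (−0.0215, 0.054), the lug is at x 0.036 with its face at y 0.044, and the centreline is at x 0.007. These fit the given sizes.

Emit:
{"op": "drive_tool", "data": {
  "moves": [
    [[0.015,0.004,0.03,0,0,0,0.5],[0.014,0.003,0.04,0,0,0,0.5],[0,0,0.045,0,0,0,0.5],[0,0,0.045,0,0,0,0.5],[0,0,0.035,0,0,0,0.5],[0,0,0.015,0,0,0,0.5],[0,0,0,0,0,0,0.5],[0,0,0,0,0,0,0.5]]
  ]
}}

```text
time: 3.8
ee_pos: [0.5201, -0.0197, 0.1492]
eef_rot: [0.864, 0.503, 0.001, 0.001]
ft_force: [0.6, -0.6, 0.1]
width: 0.0434
grip_force: 0.0
```

Run:
```python
from h import *
a=np.radians(60.5);Y=np.array([np.cos(a),np.sin(a)]);X=np.array([Y[1],-Y[0]])
p=np.array([.4993,-.0393])+.029*Y+.007*X
plan((*p,.14),a)
cv2.imwrite("pics/w1.png",r.camera("wrist")[...,::-1]); 
cv2.imwrite("pics/s1.png",cv2.resize(r.camera("scene")[80:240,200:400,::-1],None,fx=3.5,fy=3.5,interpolation=2))
```

```text
t 3.8 pos [ 0.5201 -0.0197  0.1492] turn [ 0.0018 -0.0007 -0.0021] shift after turn [ 0.0017 -0.0015  0.0092] shift before [ 0.0017 -0.0015  0.0092] w 0.04335145864989974 F [ 0.6 -0.6  0.1]
```

View pics/w1.png

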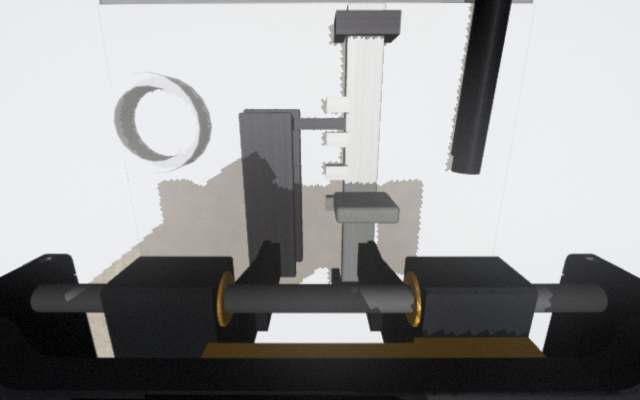

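View pics/s1.png

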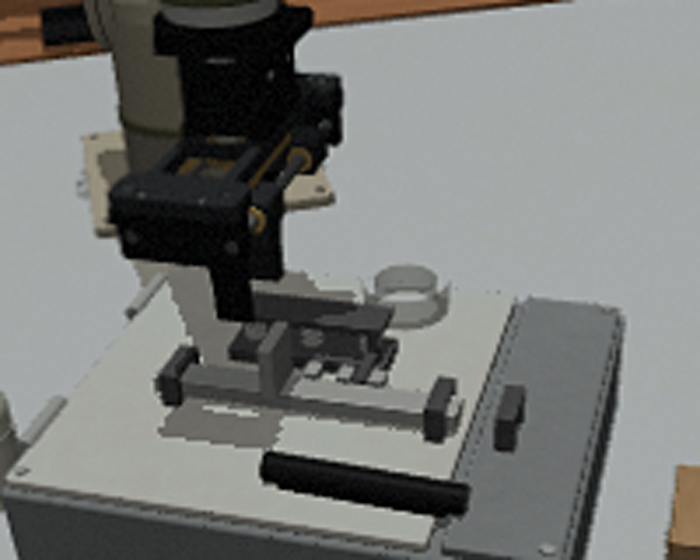

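Run:
```python
from h import *
s=r.read_state();C=R.from_quat(s["eef_rot"])
for n,p,z in [("lugL",(339,222),.142),("lugR",(398,221),.142),("padL",(240,112),.126),("padR",(292,112),.126),("padBL",(250,276),.126),("padBR",(296,276),.126)]:
    print(n,C.inv().apply(at_z("wrist",p,z,s)-s["ee_pos"]).round(4))
i=r.camera_info("wrist");T=np.linalg.inv(i["T_tool_cam"]);K=i["mtx"]
for p in [(.0095,.022,0),(.0095,-.022,0),(.0095,.037,0),(.0095,-.037,0),(-.0095,.022,0)]:
    q=T[:3,:3]@np.array(p)+T[:3,3];print(p,(K@q/q[2])[:2])
```

```text
lugL [0.019  0.0113 0.0077]
lugR [0.0196 0.0447 0.0078]
padL [ 0.0786 -0.0443  0.0236]
padR [ 0.0786 -0.0152  0.0236]
padBL [-0.0241 -0.045   0.0234]
padBR [-0.0241 -0.015   0.0235]
(0.0095, 0.022, 0) [358.89372666 243.01804605]
(0.0095, -0.022, 0) [279.07987459 242.97012303]
(0.0095, 0.037, 0) [386.10078282 243.03438212]
(0.0095, -0.037, 0) [251.86839502 242.9537843 ]
(-0.0095, 0.022, 0) [357.63948729 273.86361989]
```

Emit:
{"op": "drive_tool", "data": {
  "moves": [
    [[0,0,0.01,0,0,0,0.5],[0,0,0.01,0,0,0,0.5],[0,0,0.004,0,0,0,0.5],[0,0,0.004,0,0,0,0.5],[0,0,0,0,0,0,0.5],[0,0,0,0,0,0,0.5]]
  ]
}}

```text
time: 4.5
ee_pos: [0.5192, -0.0193, 0.1197]
eef_rot: [0.864, 0.503, -0.0, 0.0]
ft_force: [-2.1, -1.7, 3.9]
width: 0.0437
grip_force: 2.1
```

Emit:
{"op": "drive_tool", "data": {
  "moves": [
    [[0,0,0.0015,0,0,0,0.5],[0,0,0.001,0,0,0,0.5],[0,0,0,0,0,0,0.5],[0,0,0,0,0,0,0.5]]
  ]
}}

```text
time: 4.9
ee_pos: [0.5193, -0.0193, 0.1171]
eef_rot: [0.864, 0.503, -0.0, 0.0]
ft_force: [-0.5, -2.3, 5.0]
width: 0.0438
grip_force: 2.6
```

Run:
```python
from h import *
F=[]
for k in range(4):
    s=r.read_state(); F.append([*s["ft_force"],s["ee_pos"][2]]); r.camera("scene")
print(np.round(F,4)); print(np.round(s["torque"],2))
print(r.place_of("wrist","pad_top")[:1])
```

```text
[[-0.517  -2.2856  4.9851  0.1171]
 [-1.0957 -1.1002  4.418   0.1171]
 [-1.6807 -0.686   5.3937  0.1171]
 [-1.722  -2.0118  4.8818  0.1171]]
[-0.26  0.45  0.05]
[{'at': [267.8, 203.0], 'conf': 0.73}]
```

Emit:
{"op": "drive_tool", "data": {
  "moves": [
    [[0,0,0.001,0,0,0,0.5],[0,0,0,0,0,0,0.5],[0,0,0,0,0,0,0.5],[0.004,0,0,0,0,0,0.5],[0.004,0,0,0,0,0,0.5],[0,0,0,0,0,0,0.5]]
  ]
}}

```text
time: 5.75
ee_pos: [0.5234, -0.0131, 0.1164]
eef_rot: [0.864, 0.503, -0.0, 0.001]
ft_force: [-1.7, -4.0, 8.1]
width: 0.0435
grip_force: 4.1
```

Emit:
{"op": "drive_tool", "data": {
  "moves": [
    [[0.004,0,0,0,0,0,0.5],[0.004,0,0,0,0,0,0.5],[0.004,0,0,0,0,0,0.5],[0.004,0,0,0,0,0,0.5],[0,0,0,0,0,0,0.5]]
  ]
}}

```text
time: 6.25
ee_pos: [0.531, -0.0001, 0.1164]
eef_rot: [0.864, 0.503, -0.001, 0.001]
ft_force: [-4.1, -7.2, 10.5]
width: 0.0432
grip_force: 5.9
```

Run:
```python
from h import *
s=r.read_state(); print(s["ee_pos"],s["ft_force"],s["torque"])
a=r.camera("scene")[80:240,200:400,::-1]; b=r.camera("wrist")[:300,160:480,::-1]
a=cv2.resize(a,(375,300)); cv2.imwrite("pics/m2.png",np.hstack([a,b]))
```

```text
[ 5.30963269e-01 -1.07001216e-04  1.16376266e-01] [-4.08417991 -7.15000893 10.4834064 ] [-1.42453437  1.13580163  0.19490206]
```

View pics/m2.png

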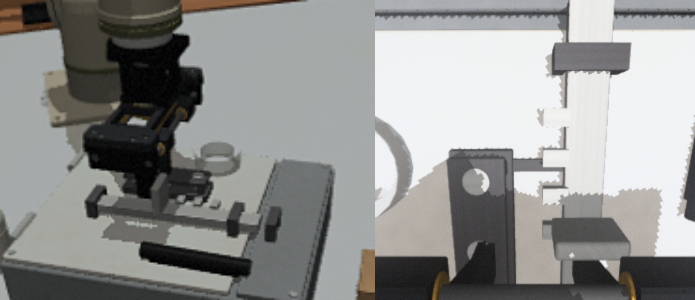

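The lug is against the fingertip (wrist crop, around column 590, row 235), and the bolt has moved about 13 mm with the pad held down. I'll keep pushing.

Emit:
{"op": "drive_tool", "data": {
  "moves": [
    [[0.004,0,0,0,0,0,0.5],[0.004,0,0,0,0,0,0.5],[0.004,0,0,0,0,0,0.5],[0.004,0,0,0,0,0,0.5],[0.004,0,0,0,0,0,0.5],[0.003,0,0,0,0,0,0.5],[0,0,0,0,0,0,0.5]]
  ]
}}

```text
time: 7.05
ee_pos: [0.5424, 0.0199, 0.1163]
eef_rot: [0.864, 0.503, -0.001, 0.001]
ft_force: [-3.3, -6.9, 8.6]
width: 0.0437
grip_force: 5.5
```

Emit:
{"op": "drive_tool", "data": {
  "moves": [
    [[0.002,0,0,0,0,0,0.5],[0.002,0,0,0,0,0,0.5],[0.001,0,0,0,0,0,0.5],[0,0,0,0,0,0,0.5]]
  ]
}}

```text
time: 7.45
ee_pos: [0.5438, 0.0223, 0.1163]
eef_rot: [0.865, 0.502, -0.003, 0.001]
ft_force: [-10.9, -11.8, 14.4]
width: 0.0435
grip_force: 9.2
```

Emit:
{"op": "drive_tool", "data": {
  "moves": [
    [[0.002,0,0,0,0,0,0.5],[0,0,0,0,0,0,0.5],[0,0,0,0,0,0,0.5]]
  ]
}}

```text
time: 7.75
ee_pos: [0.5439, 0.0225, 0.1163]
eef_rot: [0.865, 0.501, -0.004, 0.002]
ft_force: [-16.0, -17.4, 19.4]
width: 0.0436
grip_force: 13.1
```

Run:
```python
from h import *
a=r.camera("scene")[80:240,200:400,::-1]; b=r.camera("wrist")[:300,160:480,::-1]
a=cv2.resize(a,(375,300)); cv2.imwrite("pics/m3.png",np.hstack([a,b]))
```

```text
(no output)
```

View pics/m3.png

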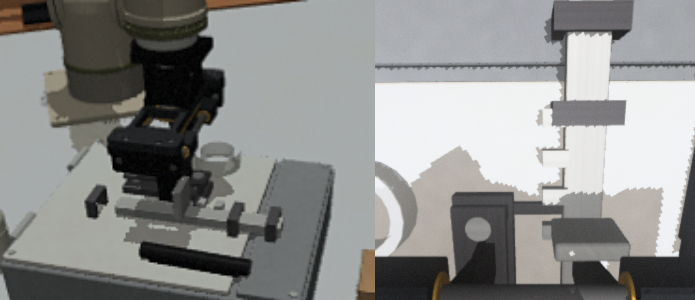

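The bolt's end is inside the keeper (wrist crop, around column 590, row 20). It no longer advances as the force rises, so it is home. Next I'll ease off and lift.

Emit:
{"op": "drive_tool", "data": {
  "moves": [
    [[-0.004,0,0,0,0,0,0.5],[-0.004,0,0,0,0,0,0.5],[0,0,-0.006,0,0,0,0.5],[0,0,-0.01,0,0,0,0.5],[0,0,-0.03,0,0,0,0.5],[0,0,-0.04,0,0,0,0.5],[0,0,-0.04,0,0,0,0.5],[0,0,-0.04,0,0,0,0.5],[0,0,0,0,0,0,0.5],[0,0,0,0,0,0,0.5]]
  ]
}}

```text
time: 8.85
ee_pos: [0.542, 0.0211, 0.2827]
eef_rot: [0.864, 0.503, 0.0, 0.0]
ft_force: [-0.7, 0.2, -1.3]
width: 0.0435
grip_force: 0.0
```

Run:
```python
from h import *
a=r.camera("scene")[80:240,200:400,::-1]; b=r.camera("wrist")[:300,160:480,::-1]
a=cv2.resize(a,(375,300)); cv2.imwrite("pics/m4.png",np.hstack([a,b]))
H=dict(pad_top=.126,lug_face=.128,tape_roll=.09,marker=.09,carton=0,spray=0)
s=r.read_state()
for c in ("wrist","scene"):
    for q,z in H.items():
        for p in r.place_of(c,q)[:1]: print(c,q,round(p["conf"],2),at_z(c,p["at"],z,s).round(4))
```

```text
wrist pad_top 0.91 [0.5046 0.0199 0.126 ]
wrist lug_face 0.94 [0.5713 0.017  0.128 ]
wrist marker 0.7 [0.6553 0.0157 0.09  ]
wrist spray 0.81 [ 0.4728 -0.2052  0.    ]
scene pad_top 0.71 [0.5044 0.0117 0.126 ]
scene lug_face 0.73 [0.5924 0.0203 0.128 ]
scene tape_roll 0.95 [0.4694 0.0961 0.09  ]
scene marker 0.7 [0.6601 0.02   0.09  ]
scene carton 0.67 [0.6981 0.2247 0.    ]
```

View pics/m4.png

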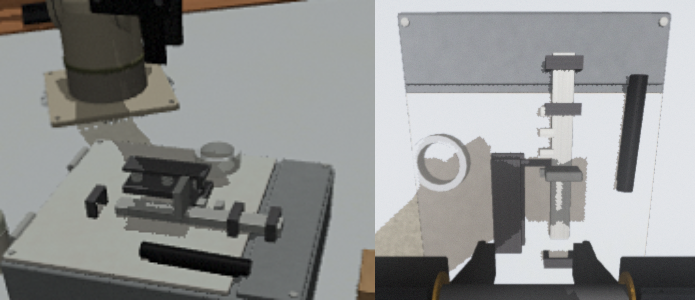

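The pad is up again, the bolt is in its keeper (lug moved about 41 mm), the bystanders I could detect have not moved, and the arm is clear.

```bash
python3 -c "
from bench import r
print(r.close_job())"
```

```text
the job is handed in; nothing more can be done
None
```

The chest looks locked and the job is handed in, though no verdict came back: the bolt moved about 41 mm to its stop with the catch held down, the catch sprang back up, the arm is clear, and no bystander appears to have moved.

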